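# Draw the instrument cassette from the rack and lay it in the set-up tray

## Task

Draw the open instrument cassette out of its tight rails by its wire pull, without forcing it, until it hangs on its run-out stop, its front half clear of the rack, and take your hand right off it. Then take it again across its body, hold it level so that its stop lugs pass, and draw it free. Set it down gently, flat in the white tray beside the practice jaw and lengthwise to the tray; leave everything else where it is.

Things in the scene. Friction and masses are not known exactly. Their poses are not given: they have to be found in the camera images.
- rack: Fixed steel rack, 2 columns x 3 levels, 170 deep (x), 156 wide (y), 145 mm high; origin under its middle. The two top channels (floor 103 mm over the bench, 64.4 wide, centre lines at y = +34.2 and -34.2 mm) open at the front only; 7 mm ledges and lips run along both sides, lip tops at 142 mm. Lower channels hold fixed lidded cassettes, loops out about 38 mm.
- rack_front (a point): Mid-way between the columns in the plane of the rack's front ends, at top-channel floor height (103 mm). Its -x points level out of the rack along the rails: the way to draw; y runs across. The lips are 36 mm over the ledges inside, but only 33 mm over the front 42 mm: this step stops a lug that rides high (tail up, nose hanging); a level cassette passes with 2 mm to spare.
- cassette_mid (a point): Centre (14 mm over the underside) of the open steel cassette, 170 long (x), 62 wide (y), 28 mm high, 0.24-0.39 kg, balanced near its middle; 2 rear top lugs (5 mm long, 3 mm high) make its tail 31 mm high. Starts in either top channel, front out 8-20 mm, -x outwards, 1.2 mm play each side. With its centre 20-38 mm out it droops about 0.1 rad when let go; lugs meet the stop at 38 mm.
- cassette_pull (a point): Middle of the open cassette's pull: a flat level U-loop of 5 mm wire, 28 mm wide outside (y), sticking out 26 mm from the front end face, 14 mm over the underside. The point is 12.5 mm in front of that face, 97.5 mm from the centre. Its two sides can be pinched from above. Carried by the loop alone, the cassette would tip.
- lidded_mid (a point): Centre of the loose cassette in the other top channel: same size, lugs and pull, front out 8-20 mm, but closed with a flat perforated lid. To be left alone.
- tray_floor (a point): Centre of the inner floor (5 mm over the bench) of the fixed white set-up tray, 360 mm long (x), 200 mm wide (y), walls 5 mm thick, rim 22 mm over the bench. x runs lengthwise towards the end where the practice jaw lies.
- jaw_mid (a point): Centre of the practice jaw lying loose in the tray, 110-125 mm from the tray's centre towards its +x end: plaster base 50 x 64 mm with a pink and white tooth arch, 27 mm high. To be left alone.
- phone: Black telephone lying on the bench, 74 x 150 x 9 mm, origin at the middle of its underside. To be left alone.
- cup_mid (a point): Centre of an empty white plastic cup, 70 mm across, 85 mm high, standing on the bench. To be left alone.

How it is judged:
On the way, in this order (a step that is already met when the one before it is completed fails the run):
1. the cassette hangs at its run-out stop (its centre 20 to 44 mm outside the rack's front), at rest, and the fingers are off it (x of cassette_mid in the frame of rack_front between -0.044 and -0.02 m and height (world z) of cassette_mid above 0.1 m and linear speed of cassette below 0.02 m/s and contact force between the fingers and cassette below 0.05 N), for 0.3 s.
2. the cassette is held and its body clear of the rack (horizontal distance between cassette_mid and rack_front above 0.1 m and contact force between the fingers and cassette above 0.5 N and contact force between cassette and rack below 0.05 N), for 0.1 s.
3. the cassette is lowered to the tray's floor (within 7 mm) while still held (z of cassette_mid in the frame of tray_floor below 0.021 m and horizontal distance between cassette_mid and tray_floor below 0.12 m and contact force between the fingers and cassette above 0.3 N), for 0.02 s.
At the end, for the whole second after the job is handed in: The open cassette lies flat on the floor of the white tray (height within 3 mm, tilt under 0.04 rad), wholly inside the rim, its length within 0.26 rad of the tray's length, at rest and let go (z of cassette_mid in the frame of tray_floor between 0.011 and 0.0165 m and x of cassette_mid in the frame of tray_floor between -0.09 and 0.09 m and y of cassette_mid in the frame of tray_floor between -0.065 and 0.065 m and angle between cassette_mid's own z axis and vertical below 0.04 rad and angle between the x axis of cassette_mid and the x axis of tray_floor, either way round below 0.26 rad and linear speed of cassette below 0.02 m/s and contact force between the fingers and cassette below 0.05 N); the robot touches nothing.
It fails at once if the cassette is tipped by more than 0.2 rad, so that instruments would slide out (angle between cassette_mid's own z axis and vertical above 0.2 rad).
It fails at once if the cassette is forced: more than 25 N between it and the rack while it is in the fingers (contact force between cassette and rack above 25 N and contact force between the fingers and cassette above 0.5 N).
It fails at once if the lidded cassette is moved by more than 10 mm (distance of lidded_mid from where it was at the start of the episode above 0.01 m).
It fails at once if the practice jaw is moved by more than 15 mm (distance of jaw_mid from where it was at the start of the episode above 0.015 m).
It fails at once if the phone or the cup is moved by more than 15 mm (distance of any of phone, cup_mid from where it was at the start of the episode above 0.015 m).
It also fails if it takes over 64 s, if anything falls off the work surface, if the arm or the gripper's body presses on something with over 40 N, if the wrist force passes 120 N, or if a joint passes its speed limit or range.

## Robot

A 6-joint arm with a two-finger parallel gripper is mounted at the origin on the work surface. World frame = base frame: x ahead of the robot, y to its left, z up, the work surface at z = 0. Lengths are in m, angles in rad, forces in N, time in s.
With the tool pointing down it reaches from about 0.35 to 0.975 m from the base axis. Payload 4.9 kg.
Tool frame: the origin (TCP) lies midway between the tips of the shut fingers; the grasp point (between the pads) lies 19 mm behind it; z points along the fingers, y is the line along which they close (so a half turn about z gives the same grasp; the last joint's range is limited). The gripper opens to 85 mm and grips with 20 to 120 N. Pads are 22 mm wide; open, the fingers measure 114 mm over their backs; the gripper's body (76 mm by 85 mm) begins 54 mm behind the grasp point. The pads swing forward as they close: fully open they stand 13 mm farther back than shut.
Start: joints at [-1.377, 0.053, 1.613, -0, 1.476, -0.119], TCP at [0.192, -0.595, 0.231] pointing down, gripper open.
Joint ranges: [-3.01, 3.01], [-1.01, 2.22], [0.06, 2.58], [-1.02, 4.17], [0.09, 2.62], [-3.14, 3.14]. Speed limits (rad/s): [2.57, 2.57, 3.14, 3.14, 3.14, 3.14].

## Interface

Orientations are given as a rotation vector (axis times angle).
In Python, from station import ctrl, optics, job gives the robot as it stands.
- The arm moves only by the shell command python3 -m jog 'ROWS' [OPENING] [FORCE]. ROWS is JSON, a list of rows, each a list of 2 entries, a list of its own where there are three numbers: the shift along the tool's x, y, z in m, then the turn, a rotation vector about the tool's x, y, z in rad. A call has 1 to 5 rows; each row is the pose to reach, as a shift and turn from the pose commanded when the call began, along the tool's axes at that moment; what a row does not reach only later rows make up. A row lasts 1/10 s, in which the tool goes at most 50 mm and 8.59 degrees, less where a joint would pass 70% of its speed; a pose out of reach is approached as far as the arm can. A call with a gripper value outside its range is refused whole. OPENING is the opening, from 0 (shut) to 1 (fully open), set as the call begins (- or left out, the last holds). The fingers move at their own pace and stop on an object; FORCE is the grip in N (left out, the last holds). Time passes only in rows, so rows that repeat a pose let the fingers close. It gives the time, the measured TCP pose, the force, the opening and the grip force at its end, in the units of the state.
- ctrl.get_obs(): the state, without advancing time (a new reading comes with each control period).
- optics.get_image(name): name is "side" or "top" or "wrist"; returns a dict with "image" (384x512x3 uint8, blue, green, red), "fx", "fy", "cx", "cy" (pixels), "rvec" (rotation vector, rad) and "tvec" (3), from world to camera coordinates, as OpenCV has them; the wrist camera has in their place "mount" (4x4, takes a point from camera to tool coordinates, whose origin is the TCP and whose axes are the flange's). Camera axes: x right, y down, z forward; pixel columns grow to the right and rows downward; lengths in m; the calibration is good to about 2 mm. A picture is of the moment at which its call begins: read the wrist's pose just before it. There is no depth.
- job.finish_job(): hands the job in; it is judged then, once.
The state is a dict: "t": time; "q": joint angles; "dq": joint speeds; "effort": joint torques, N m; "tool_pos": TCP position; "tool_rot": TCP orientation; "contact_force": force on the tool from outside, world axes, zero at the start; "wrist_torque": the same for the moment, N m; "opening": finger opening in m; "grip_force": force on a finger pad.
Only numpy, scipy, OpenCV 4.12 (cv2) and the standard library are available. Lean on these libraries where they do the work, as an engineer would, in place of code of your own. Each camera call takes 0.05 s, during which the arm holds its last target. There are 200 camera calls.

## Working session

There is one attempt and no reset: what is moved stays moved. The work goes in short steps, Python scripts to look and compute and a shell command to move; the robot and the scene stay as the last step left them, time stands still between calls to the robot, and variables do not carry over. Pictures are saved under pics/ and viewed, at most 11 in all, crops included, and the job is handed in when it is done.

```bash
ls; mkdir -p pics; python3 - <<'E'
from station import ctrl, optics, job
import cv2,numpy as np
o=ctrl.get_obs();print(o)
for n in("side","top"):
    d=optics.get_image(n);cv2.imwrite(f"pics/{n}0.png",d["image"])
    print(n,{k:d[k] for k in d if k!="image"})
E
```

```text
pics
{'t': 0.0, 'q': array([-1.37699739e+00,  5.33534052e-02,  1.61429577e+00,  3.50332185e-06,
        1.47599329e+00, -1.18992376e-01]), 'dq': array([-5.69343055e-04,  4.17867172e-04,  8.80676347e-05,  1.56461925e-04,
        2.06126472e-03, -1.59723843e-05]), 'effort': array([ 2.22028866e-03, -3.93675828e+01, -3.70179212e+01,  9.23398829e-05,
        7.01969329e-03,  5.51327048e-06]), 'tool_pos': array([ 0.19220757, -0.59405756,  0.2300641 ]), 'tool_rot': array([-3.10122643e+00, -4.89011338e-01,  1.14855386e-04]), 'contact_force': array([0.24876525, 0.20685945, 0.2517451 ]), 'wrist_torque': array([-0.01763271,  0.01345674, -0.01383636]), 'grip_force': 0.0, 'opening': 0.08526761359613036}
side {'fx': 350.4645297699448, 'fy': 350.4645297699448, 'cx': 253.54051192322962, 'cy': 181.12145998987154, 'rvec': array([ 0.95472253, -2.39169   ,  1.14117663]), 'tvec': array([0.48721857, 0.30058716, 0.67972106])}
top {'fx': 384.62010717051595, 'fy': 384.62010717051595, 'cx': 250.4972236820785, 'cy': 195.0293649200773, 'rvec': array([ 2.19153851, -2.14551946,  0.10168679]), 'tvec': array([0.04722681, 0.60710373, 1.05010593])}
```

View pics/top0.png

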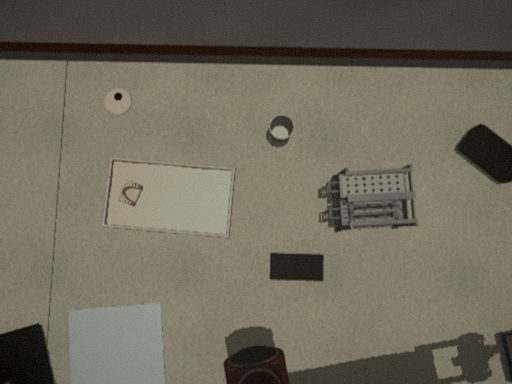

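View pics/side0.png

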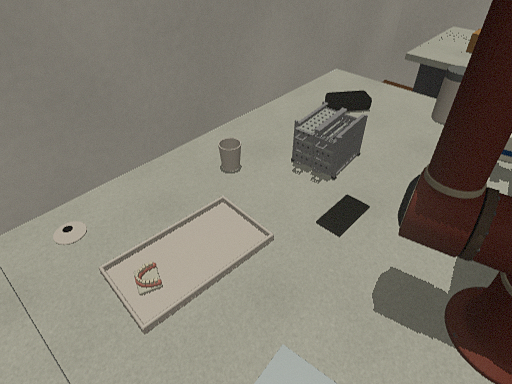

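The top view shows the tray with corners near (110,159), (235,168), (229,236) and (104,226), with the jaw at (131,193). The rack front faces left at about x=340. The open cassette is in the lower column (row ~212) with its loop near (325,214), and the lidded one is in the upper column (row ~185). The side view agrees.

```bash
cat > h.py <<'E'
from station import ctrl, optics
import cv2,numpy as np
from scipy.spatial.transform import Rotation as R
def cam(d,o=None):
    "camera->world rotation, camera position"
    if "mount" in d:
        T=np.eye(4);T[:3,:3]=R.from_rotvec(o["tool_rot"]).as_matrix();T[:3,3]=o["tool_pos"]
        M=T@np.array(d["mount"]);return M[:3,:3],M[:3,3]
    A=R.from_rotvec(d["rvec"]).as_matrix();return A.T,-A.T@d["tvec"]
def ray(d,uv,z,o=None):
    A,c=cam(d,o);v=A@np.array([(uv[0]-d["cx"])/d["fx"],(uv[1]-d["cy"])/d["fy"],1])
    return c+v*(z-c[2])/v[2]
def proj(d,p,o=None):
    A,c=cam(d,o);v=A.T@(np.asarray(p)-c);return np.array([d["cx"]+d["fx"]*v[0]/v[2],d["cy"]+d["fy"]*v[1]/v[2]])
E
python3 - <<'E'
from h import *
d=optics.get_image("top")
np.set_printoptions(precision=4,suppress=True)
c=np.array([ray(d,p,.022) for p in[(110.5,159),(235,168.5),(229.5,236.5),(104,226)]])
print("tray",c,c.mean(0),[np.linalg.norm(c[i]-c[(i+1)%4]) for i in range(4)])
print("jaw",ray(d,(131,193),.02))
for p,z in[((412,166),.145),((416,226),.145),((340,172),.145),((340,230),.142),((325,214),.117),((281,131),.0),((296,266),.009)]:print(p,ray(d,p,z))
cr=cv2.resize(d["image"][150:245,305:430],None,fx=6,fy=6,interpolation=cv2.INTER_CUBIC);cv2.imwrite("pics/rack.png",cr)
E
```

```text
tray [[0.7018 0.4626 0.022 ]
 [0.6818 0.1059 0.022 ]
 [0.4889 0.1164 0.022 ]
 [0.5106 0.47   0.022 ]] [0.5958 0.2887 0.022 ] [np.float64(0.3572564189152714), np.float64(0.19318312864429565), np.float64(0.3542068451841187), np.float64(0.1913458463774667)]
jaw [0.6056 0.3995 0.02  ]
(412, 166) [ 0.6768 -0.3463  0.145 ]
(416, 226) [ 0.526  -0.3533  0.145 ]
(340, 172) [ 0.6577 -0.1649  0.145 ]
(340, 230) [ 0.5121 -0.1653  0.142 ]
(325, 214) [ 0.5525 -0.1326  0.117 ]
(281, 131) [ 0.7996 -0.0252  0.    ]
(296, 266) [ 0.4103 -0.0719  0.009 ]
```

View pics/rack.png

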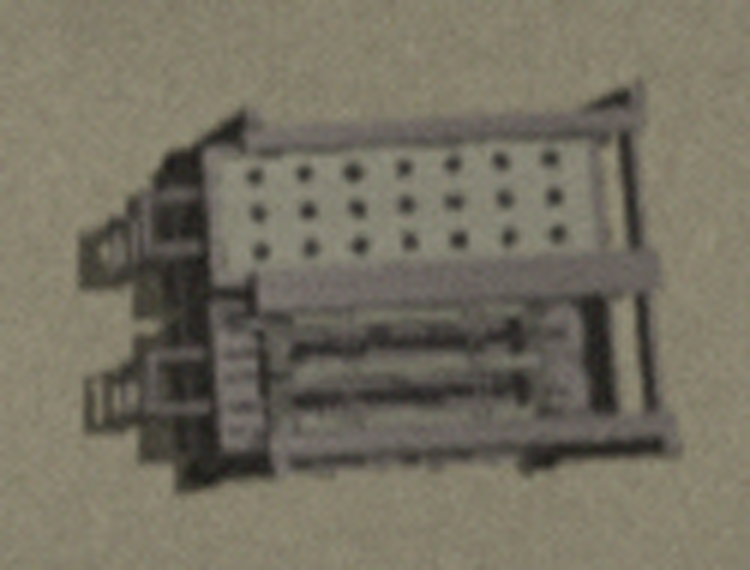

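The crop shows the open cassette in the lower column. Its loop middle is at crop (178,382), the middle lip runs from (255,290) to (657,270), and the outer lip from (280,462) to (675,440). Next I compute the rack axis and the move above the pull.

```bash
cat >> h.py <<'E'
np.set_printoptions(precision=4,suppress=True)
def move(goal,yaw):
    "shift/turn in tool axes to a TCP goal, tool down, tool y (closing) at world angle yaw (mod pi)"
    o=ctrl.get_obs();T=R.from_rotvec(o["tool_rot"])
    best=None
    for y in(yaw,yaw+np.pi):
        yy=np.array([np.cos(y),np.sin(y),0]);z=np.array([0,0,-1.]);G=R.from_matrix(np.c_[np.cross(yy,z),yy,z])
        r=(T.inv()*G).as_rotvec()
        if best is None or np.linalg.norm(r)<np.linalg.norm(best):best=r
    return T.inv().apply(np.asarray(goal)-o["tool_pos"]),best,np.degrees(best)
E
python3 - <<'E'
from h import *
d=optics.get_image("top")
f=lambda x,y,z:ray(d,(305+x/6-.4,150+y/6-.4),z)
a=[f(255,290,.142),f(657,270,.142),f(280,462,.142),f(675,440,.142),f(255,128,.142),f(640,105,.142)]
for i in(0,2,4):
    v=a[i]-a[i+1];print(a[i],a[i+1],np.linalg.norm(v),np.degrees(np.arctan2(v[1],v[0])))
p=f(178,382,.117);print("pull",p)
print(f(240,385,.131),"front?")
u=np.radians(93);print(move(p+[0,0,.12],u-np.pi/2))
print(ctrl.get_obs()["t"])
E
```

```text
[ 0.5927 -0.1833  0.142 ] [ 0.6046 -0.3514  0.142 ] 0.16856187343100057 94.06603054897148
[ 0.5211 -0.1934  0.142 ] [ 0.5337 -0.3574  0.142 ] 0.16450368945099383 94.39894792783265
[ 0.6613 -0.1835  0.142 ] [ 0.6745 -0.3457  0.142 ] 0.162716225950815 94.6467833525781
pull [ 0.5549 -0.1564  0.117 ]
[ 0.5534 -0.1795  0.131 ] front?
(array([ 0.4798, -0.3051, -0.006 ]), array([-0.001 , -0.001 , -1.3104]), array([ -0.0599,  -0.0545, -75.0786]))
0.2
```

```bash
python3 -m jog '[[[0.04,-0.026,0],[0,0,-0.13]],[[0.08,-0.052,0],[0,0,-0.26]],[[0.12,-0.078,0],[0,0,-0.39]],[[0.16,-0.104,0],[0,0,-0.52]],[[0.2,-0.13,0],[0,0,-0.65]]]' 0.6 30
python3 - <<'E'
from h import *
print(move([.554,-.14,.25],np.radians(4.3)))
E
```

```text
t: 0.7
tool_pos: [0.3434, -0.4078, 0.2312]
tool_rot: [2.781, 1.461, 0.0]
contact_force: [0.3, -0.7, 1.3]
opening: 0.0517
grip_force: 0.0
(array([ 0.34  ,  0.0216, -0.0188]), array([ 0.0002, -0.0001, -0.6782]), array([  0.0089,  -0.0036, -38.8567]))
```

```bash
python3 -m jog '[[[0.045,0.003,-0.004],[0,0,-0.136]],[[0.09,0.006,-0.008],[0,0,-0.272]],[[0.135,0.009,-0.012],[0,0,-0.408]],[[0.18,0.012,-0.015],[0,0,-0.544]],[[0.225,0.015,-0.019],[0,0,-0.678]]]'
python3 -m jog '[[[0.03,-0.02,0],[0,0,0]],[[0.06,-0.04,0],[0,0,0]],[[0.08,-0.06,0],[0,0,0]]]'
python3 - <<'E'
from h import *
print(move([.554,-.14,.25],np.radians(4.3)))
E
```

```text
t: 1.2
tool_pos: [0.4842, -0.2316, 0.2503]
tool_rot: [-2.136, -2.304, 0.0]
contact_force: [0.1, -0.2, 0.2]
opening: 0.0515
grip_force: 0.0
t: 1.5
tool_pos: [0.4173, -0.1559, 0.2498]
tool_rot: [-2.139, -2.299, -0.0]
contact_force: [0.1, -0.2, 0.8]
opening: 0.0516
grip_force: 0.0
(array([ 0.006 ,  0.1375, -0.0003]), array([-0.0008, -0.0009, -0.0031]), array([-0.048 , -0.0519, -0.1775]))
```

```bash
python3 -m jog '[[[0,0.045,0],[0,0,0]],[[0.002,0.09,0],[0,0,0]],[[0.006,0.1375,0],[0,0,-0.003]],[[0.006,0.1375,0],[0,0,-0.003]],[[0.006,0.1375,0],[0,0,-0.003]]]'
python3 - <<'E'
from h import *
import json
o=ctrl.get_obs();d=optics.get_image("wrist");cv2.imwrite("pics/w0.png",cv2.resize(d["image"],(768,576)))
print(o["tool_pos"],np.array(d["mount"]),d["fx"],d["cx"],d["cy"])
print(proj(d,[.5549,-.1564,.117],o)*1.5)
E
```

```text
t: 2.0
tool_pos: [0.5549, -0.1417, 0.249]
tool_rot: [-2.136, -2.3, 0.002]
contact_force: [-0.5, -0.2, -0.8]
opening: 0.0514
grip_force: 0.0
[ 0.5549 -0.1417  0.249 ] [[ 0.0003 -0.9613 -0.2756  0.0697]
 [ 1.      0.0005 -0.0005 -0.    ]
 [ 0.0006 -0.2756  0.9613 -0.142 ]
 [ 0.      0.      0.      1.    ]] 318.0658766472461 254.78458610680903 191.78464971196692
[381.1742 297.1921]
```

View pics/w0.png

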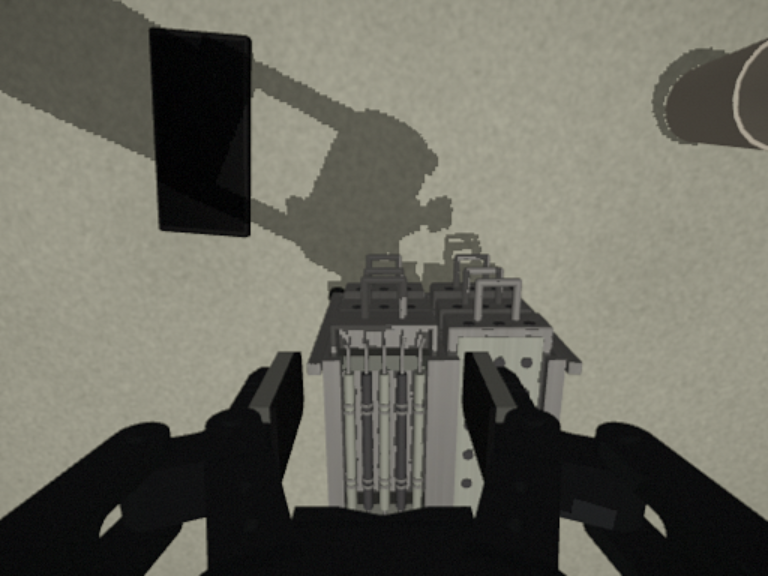

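The wrist view shows the tool over the open cassette. There are loops near (384,263) and (384,295), and the lidded cassette's loop at (498,300). I need a crop to tell the top loop from the lower ones.

```bash
python3 - <<'E'
from h import *
o=ctrl.get_obs();d=optics.get_image("wrist")
im=d["image"];x0,y0,s=205,140,5
c=cv2.resize(im[y0:y0+115,x0:x0+155],None,fx=s,fy=s,interpolation=cv2.INTER_CUBIC);c=cv2.convertScaleAbs(c,alpha=1.6)
cv2.imwrite("pics/w1.png",c)
E
```

```text
(no output)
```

View pics/w1.png

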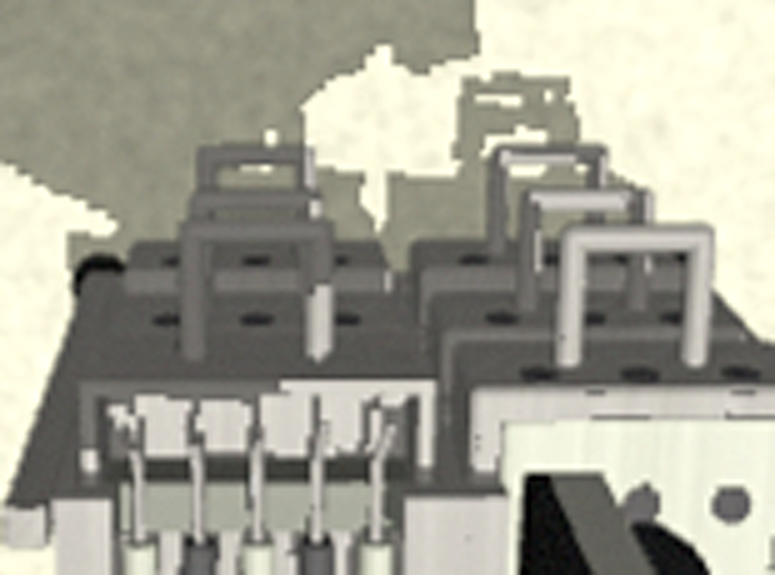

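Crop: the open loop's outer end is at (255,222) between x 180 and 331. It meets the front face at (257,360), and the cassette's front top edge runs (82..437, 382).

```bash
python3 - <<'E'
from h import *
o=ctrl.get_obs();d=optics.get_image("wrist")
f=lambda x,y,z:ray(d,(205+x/5-.4,140+y/5-.4),z,o)
print("tip",f(255.5,222,.1195),"w",f(331,230,.118)-f(180,230,.118))
print("root",f(257,362,.1195),"face top",f(260,380,.131),"w",f(437,380,.131)-f(82,380,.131))
print("rack lip fronts",f(82,498,.142),f(455,497,.142))
print("lid tip",f(638,228,.1195),"lid root",f(633,362,.1195),"lidface",f(650,388,.131))
print(o["tool_pos"],o["t"])
E
```

```text
tip [ 0.5548 -0.1434  0.1195] w [0.0269 0.002  0.    ]
root [ 0.557  -0.1696  0.1195] face top [ 0.5575 -0.1688  0.131 ] w [0.0618 0.0046 0.    ]
rack lip fronts [ 0.5284 -0.1884  0.142 ] [ 0.592  -0.1835  0.142 ]
lid tip [ 0.6226 -0.1395  0.1195] lid root [ 0.6252 -0.1646  0.1195] lidface [ 0.6256 -0.1653  0.131 ]
[ 0.5541 -0.1421  0.2503] 2.1
```

```bash
python3 - <<'E'
from h import *
print(move([.5558,-.155,.096],np.radians(4.3)))
E
```

```text
(array([-0.0127,  0.0008,  0.1547]), array([ 0.0003,  0.0003, -0.0026]), array([ 0.0195,  0.0178, -0.1517]))
```

```bash
python3 -m jog '[[[-0.012,0.001,0.045],[0,0,-0.002]],[[-0.013,0.001,0.09],[0,0,-0.002]],[[-0.013,0.001,0.115],[0,0,-0.002]],[[-0.013,0.001,0.135],[0,0,-0.002]],[[-0.013,0.001,0.154],[0,0,-0.002]]]'
python3 -m jog '[[[0,0,0],[0,0,0]],[[0,0,0],[0,0,0]],[[0,0,0],[0,0,0]],[[0,0,0],[0,0,0]],[[0,0,0],[0,0,0]]]' 0.1 40
python3 - <<'E'
from h import *
print(ctrl.get_obs())
E
```

```text
t: 2.65
tool_pos: [0.5556, -0.1554, 0.0959]
tool_rot: [2.138, 2.302, 0.0]
contact_force: [0.3, 1.0, 0.4]
opening: 0.051
grip_force: 0.0
t: 3.15
tool_pos: [0.5569, -0.1553, 0.0971]
tool_rot: [2.136, 2.302, 0.0]
contact_force: [-1.0, -1.2, -2.2]
opening: 0.0263
grip_force: 39.4
{'t': 3.15, 'q': array([-0.4005,  0.0621,  1.8365, -0.0003,  1.2419, -0.4752]), 'dq': array([ 0.0022,  0.0063,  0.0033, -0.0026, -0.0037, -0.0031]), 'effort': array([  0.5246, -37.8133, -35.2128,   0.1473,  -0.2076,  -0.1389]), 'tool_pos': array([ 0.5569, -0.1553,  0.0971]), 'tool_rot': array([2.1361, 2.3021, 0.0002]), 'contact_force': array([-0.9981, -1.1623, -2.238 ]), 'wrist_torque': array([-0.0666,  0.1615, -0.0674]), 'grip_force': 39.36057787388563, 'opening': 0.026328015710926696}
```

```bash
python3 -m jog '[[[0.002,0,0],[0,0,0]],[[0.004,0,0],[0,0,0]],[[0.006,0,0],[0,0,0]],[[0.008,0,0],[0,0,0]],[[0.01,0,0],[0,0,0]]]'
```

```text
t: 3.65
tool_pos: [0.5561, -0.1449, 0.0965]
tool_rot: [2.136, 2.303, 0.0]
contact_force: [0.7, -1.6, -1.7]
opening: 0.0265
grip_force: 39.4
```

```bash
python3 -m jog '[[[0.003,0,0],[0,0,0]],[[0.006,0,0],[0,0,0]],[[0.009,0,0],[0,0,0]],[[0.012,0,0],[0,0,0]],[[0.015,0,0],[0,0,0]]]'; python3 -m jog '[[[0.003,0,0],[0,0,0]],[[0.006,0,0],[0,0,0]],[[0.009,0,0],[0,0,0]],[[0.012,0,0],[0,0,0]],[[0.015,0,0],[0,0,0]]]'
```

```text
t: 4.15
tool_pos: [0.5549, -0.1299, 0.0965]
tool_rot: [2.136, 2.303, 0.0]
contact_force: [1.0, -1.5, -0.6]
opening: 0.0266
grip_force: 39.4
t: 4.65
tool_pos: [0.5538, -0.1149, 0.0964]
tool_rot: [2.136, 2.303, 0.0]
contact_force: [0.6, -2.3, -0.3]
opening: 0.0265
grip_force: 39.5
```

```bash
python3 - <<'E'
from h import *
o=ctrl.get_obs();d=optics.get_image("wrist")
im=d["image"];cv2.imwrite("pics/w2.png",cv2.convertScaleAbs(cv2.resize(im[100:340,100:420],None,fx=2.2,fy=2.2,interpolation=cv2.INTER_CUBIC),alpha=1.6))
print(o["t"],o["tool_pos"])
E
```

```text
4.65 [ 0.5538 -0.1149  0.0964]
```

View pics/w2.png

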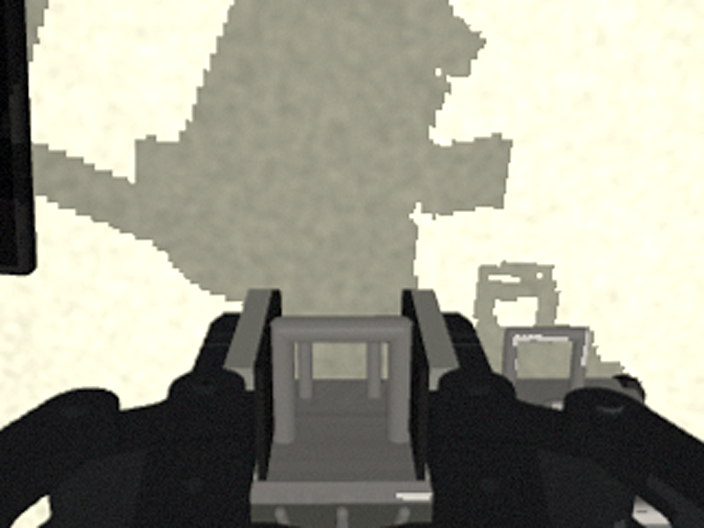

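The loop sits well between the pads and the cassette follows. About 60 mm of draw remains.

```bash
for i in 1 2; do :; done; python3 -m jog '[[[0.004,0,0],[0,0,0]],[[0.008,0,0],[0,0,0]],[[0.012,0,0],[0,0,0]],[[0.016,0,0],[0,0,0]],[[0.02,0,0],[0,0,0]]]'; python3 -m jog '[[[0.004,0,0],[0,0,0]],[[0.008,0,0],[0,0,0]],[[0.012,0,0],[0,0,0]],[[0.016,0,0],[0,0,0]],[[0.02,0,0],[0,0,0]]]'
```

```text
t: 5.2
tool_pos: [0.5521, -0.0947, 0.0963]
tool_rot: [-2.136, -2.303, -0.0]
contact_force: [-0.0, -1.8, 0.4]
opening: 0.0263
grip_force: 39.5
t: 5.7
tool_pos: [0.5506, -0.0748, 0.0962]
tool_rot: [-2.136, -2.303, 0.0]
contact_force: [0.1, -1.7, -0.5]
opening: 0.0264
grip_force: 39.5
```

```bash
python3 -m jog '[[[0.004,0,0],[0,0,0]],[[0.008,0,0],[0,0,0]],[[0.012,0,0],[0,0,0]],[[0.016,0,0],[0,0,0]],[[0.02,0,0],[0,0,0]]]'
```

```text
t: 6.2
tool_pos: [0.5491, -0.0549, 0.0962]
tool_rot: [-2.137, -2.303, 0.0]
contact_force: [-0.0, -1.7, -0.4]
opening: 0.0265
grip_force: 39.5
```

```bash
python3 -m jog '[[[0,0,0.002],[0,-0.016,0]],[[0,0,0.004],[0,-0.032,0]],[[-0.001,0,0.006],[0,-0.048,0]],[[-0.001,0,0.008],[0,-0.064,0]],[[-0.001,0,0.0095],[0,-0.075,0]]]'
```

```text
t: 6.7
tool_pos: [0.5491, -0.0562, 0.0865]
tool_rot: [2.098, 2.262, -0.08]
contact_force: [-0.3, -0.4, -1.0]
opening: 0.0265
grip_force: 39.5
```

```bash
python3 -c "
from h import *
print(R.from_rotvec(ctrl.get_obs()['tool_rot']).as_matrix())"; python3 -m jog '[[[0,0,0],[0,0,0]],[[0,0,0],[0,0,0]],[[0,0,0],[0,0,0]],[[0,0,0],[0,0,0]]]' 0.6 ; python3 -m jog '[[[0,0,-0.02],[0,0,0]],[[0,0,-0.04],[0,0,0]],[[0,0,-0.08],[0,0,0]],[[0,0,-0.12],[0,0.075,0]],[[0,0,-0.12],[0,0.075,0]]]'
python3 - <<'E'
from h import *
o=ctrl.get_obs();print(o["t"],o["tool_pos"],R.from_rotvec(o["tool_rot"]).as_matrix()[:,0])
for n in("wrist","side","top"):
    d=optics.get_image(n);cv2.imwrite(f"pics/{n}3.png",d["image"])
a=cv2.resize(cv2.imread("pics/side3.png")[80:200,250:400],None,fx=4,fy=4,interpolation=cv2.INTER_CUBIC)
b=cv2.imread("pics/wrist3.png")[140:384,90:400]
b=cv2.resize(cv2.convertScaleAbs(b,alpha=1.4),(0,0),fx=2.5,fy=2.4)
cv2.imwrite("pics/w3b.png",b);cv2.imwrite("pics/s3b.png",a)
E
```

```text
[[-0.075   0.9972  0.0053]
 [ 0.9943  0.0752 -0.0759]
 [-0.0761 -0.0004 -0.9971]]
t: 7.1
tool_pos: [0.5495, -0.0565, 0.0871]
tool_rot: [2.098, 2.261, -0.078]
contact_force: [0.5, 0.7, -0.5]
opening: 0.0514
grip_force: 0.0
t: 7.6
tool_pos: [0.5525, -0.0489, 0.2144]
tool_rot: [2.13, 2.294, 0.011]
contact_force: [1.0, -0.4, 0.9]
opening: 0.0514
grip_force: 0.0
7.6 [ 0.5525 -0.0489  0.2144] [-0.0738  0.9973 -0.0031]
```

View pics/w3b.png

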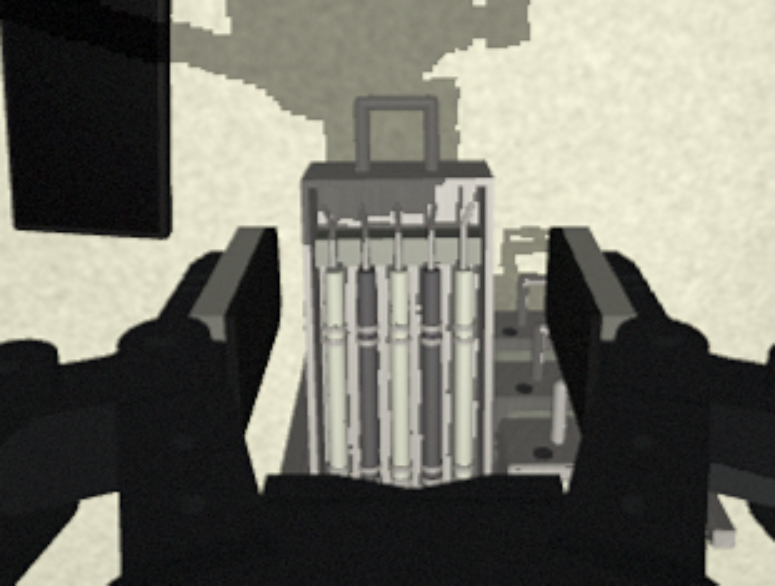

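View pics/s3b.png

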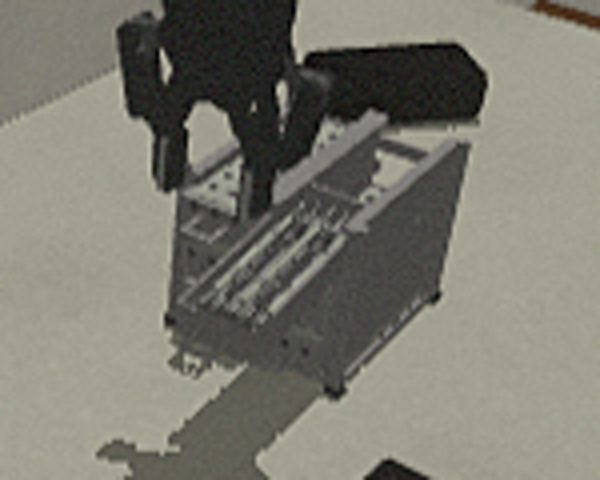

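The wrist view shows the cassette hanging out, with its loop tip at (397,98) and front top edge at (303..493, 178). The side view shows its front half clear and nose slightly down. Now I measure where it hangs.

```bash
python3 - <<'E'
from h import *
o=ctrl.get_obs();d=optics.get_image("wrist")
f=lambda x,y,z:ray(d,(90+x/2.5-.3,140+y/2.4-.3),z,o)
u=np.array([-.075,.997,0]);r0=np.array([.5602,-.186,0])
for th in(0,.08,.1,.12):
    a=f(398,178,.131-.117*th);t=f(397,97,.1195-.143*th);w=f(493,178,.131-.117*th)-f(303,178,.131-.117*th)
    print(th,a,(a-r0)@u,t,(t-r0)@u,"diff",(t-a)@u,"w",np.linalg.norm(w),np.degrees(np.arctan2(w[1],w[0])))
print(o["t"],o["tool_pos"])
E
```

```text
0 [ 0.5447 -0.0571  0.131 ] 0.1296873140740543 [ 0.5427 -0.0348  0.1195] 0.15202267316131912 diff 0.02233535908726484 w 0.05509434231090473 4.3013571930400785
0.08 [ 0.5448 -0.0605  0.1216] 0.12628342100645962 [ 0.5426 -0.0377  0.1081] 0.14918881072510576 diff 0.022905389718646106 w 0.057468567862034185 4.3013571930400865
0.1 [ 0.5448 -0.0613  0.1193] 0.12543244773956097 [ 0.5426 -0.0384  0.1052] 0.14848034511605243 diff 0.023047897376491426 w 0.058062124249816494 4.301357193040068
0.12 [ 0.5448 -0.0622  0.117 ] 0.12458147447266232 [ 0.5426 -0.0391  0.1023] 0.14777187950699905 diff 0.02319040503433673 w 0.05865568063759891 4.301357193040055
7.75 [ 0.5484 -0.0475  0.2062]
```

```bash
cat >> h.py <<'E'
def movet(goal,yaw,pitch):
    "as move, with pitch about tool y after"
    o=ctrl.get_obs();T=R.from_rotvec(o["tool_rot"])
    y=np.array([np.cos(yaw),np.sin(yaw),0]);z=np.array([0,0,-1.])
    G=R.from_matrix(np.c_[np.cross(y,z),y,z])*R.from_rotvec([0,pitch,0])
    return T.inv().apply(np.asarray(goal)-o["tool_pos"]),(T.inv()*G).as_rotvec(),o["t"]
E
python3 - <<'E'
from h import *
print(ctrl.get_obs()["tool_pos"],movet([.5558,-.146,.16],np.radians(4.3),-.1))
E
```

```text
[ 0.5478 -0.0473  0.205 ] (array([-0.0991,  0.0007,  0.045 ]), array([-0.0022, -0.1003, -0.0002]), 7.8)
```

```bash
python3 -m jog '[[[-0.03,0,0],[0,-0.03,0]],[[-0.06,0,0],[0,-0.06,0]],[[-0.09,0.001,0.005],[-0.002,-0.1,0]],[[-0.099,0.001,0.025],[-0.002,-0.1,0]],[[-0.099,0.001,0.045],[-0.002,-0.1,0]]]' 0.83 40
python3 -m jog '[[[0,0,0],[0,0,0]],[[0,0,0],[0,0,0]],[[0,0,0],[0,0,0]]]'
python3 - <<'E'
from h import *
o=ctrl.get_obs();d=optics.get_image("wrist")
b=d["image"][60:380,110:420]
cv2.imwrite("pics/w4.png",cv2.resize(cv2.convertScaleAbs(b,alpha=1.5),(0,0),fx=2,fy=1.8))
print(o["tool_pos"],o["opening"],movet([.5558,-.146,.16],np.radians(4.3),-.1))
E
```

```text
t: 8.3
tool_pos: [0.5562, -0.1468, 0.1592]
tool_rot: [2.087, 2.247, -0.104]
contact_force: [-0.1, 0.6, 0.1]
opening: 0.0706
grip_force: 0.0
t: 8.6
tool_pos: [0.5574, -0.1458, 0.1621]
tool_rot: [2.084, 2.247, -0.102]
contact_force: [1.0, -0.3, 0.6]
opening: 0.0708
grip_force: 0.0
[ 0.5574 -0.1458  0.1621] 0.07083666885900239 (array([ 0.0002, -0.0018,  0.0025]), array([0.0034, 0.0007, 0.0002]), 8.65)
```

View pics/w4.png

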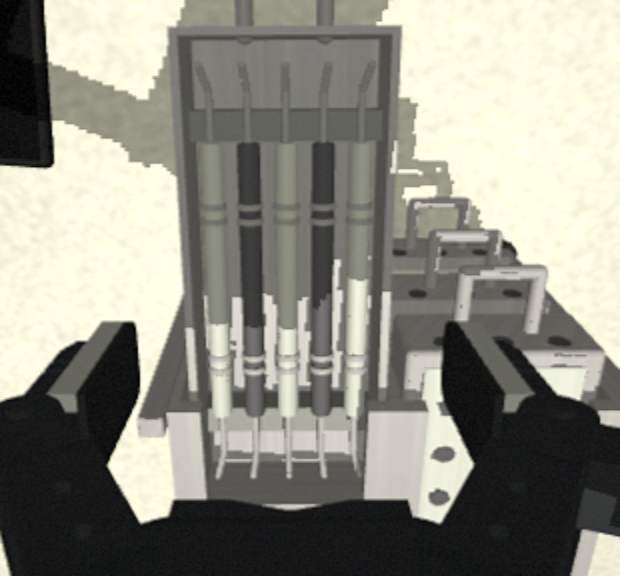

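Lateral centring is good: the cassette mid is at x≈287 and the finger mid at ≈290. The front top edge is at y≈30 in the crop. Next I check the centre's position from it.

```bash
python3 - <<'E'
from h import *
o=ctrl.get_obs();d=optics.get_image("wrist")
f=lambda x,y,z:ray(d,(110+x/2-.3,60+y/1.8-.3),z,o)
u=np.array([-.075,.997,0]);r0=np.array([.5602,-.186,0])
for th in(.08,.1,.12):
    z=.131-.117*th
    a=f(286,31,z);w=f(400,31,z)-f(172,31,z)
    c=a-u*.085
    print(th,a,(a-r0)@u,"w",np.linalg.norm(w),"centre",c)
print("lip front",f(190,410,.142),f(395,408,.142),"lidloop inner", f(462,285,.119),"lid face",f(500,352,.131))
print(movet([.5555,-.146,.088],np.radians(4.3),-.1),o["contact_force"])
E
```

```text
0.08 [ 0.5506 -0.0683  0.1216] 0.11809045948152519 w 0.059066266812384825 centre [ 0.557  -0.153   0.1216]
0.1 [ 0.5506 -0.0684  0.1193] 0.11801245788785249 w 0.0598555171138208 centre [ 0.557  -0.1531  0.1193]
0.12 [ 0.5506 -0.0684  0.117 ] 0.11793445629417977 w 0.060644767415256665 centre [ 0.557  -0.1532  0.117 ]
lip front [ 0.5308 -0.1874  0.142 ] [ 0.5916 -0.1821  0.142 ] lidloop inner [ 0.6114 -0.1467  0.119 ] lid face [ 0.6233 -0.1652  0.131 ]
(array([ 0.0076, -0.0025,  0.0743]), array([0.0038, 0.0008, 0.0002]), 8.7) [-0.1966 -0.165   0.5709]
```

```bash
python3 -m jog '[[[0.003,-0.001,0.015],[0,0,0]],[[0.005,-0.0014,0.03],[0,0,0]],[[0.005,-0.0014,0.045],[0,0,0]],[[0.005,-0.0014,0.06],[0,0,0]],[[0.005,-0.0014,0.074],[0,0,0]]]'
python3 -m jog '[[[0,0,0],[0,0,0]],[[0,0,0],[0,0,0]],[[0,0,0],[0,0,0]]]' 0.6 30
python3 -m jog '[[[0,0,0],[0,0,0]],[[0,0,0],[0,0,0]]]' 0.6 70
```

```text
t: 9.2
tool_pos: [0.5553, -0.1484, 0.0851]
tool_rot: [2.086, 2.248, -0.103]
contact_force: [-0.2, -0.0, -0.7]
opening: 0.0709
grip_force: 0.0
t: 9.5
tool_pos: [0.5549, -0.1476, 0.0858]
tool_rot: [2.087, 2.25, -0.103]
contact_force: [1.2, 1.9, -7.3]
opening: 0.0618
grip_force: 34.2
t: 9.7
tool_pos: [0.5549, -0.1477, 0.0861]
tool_rot: [2.087, 2.249, -0.103]
contact_force: [-0.3, 1.5, -9.6]
opening: 0.0611
grip_force: 81.9
```

```bash
python3 -m jog '[[[0,0,-0.001],[0,0.01,0]],[[0.0003,0,-0.0018],[0,0.025,0]],[[0.0006,0,-0.0027],[0,0.045,0]],[[0.0006,0,-0.0027],[0,0.045,0]]]'
```

```text
t: 10.1
tool_pos: [0.5556, -0.1478, 0.0899]
tool_rot: [2.109, 2.273, -0.055]
contact_force: [-0.1, 3.1, -11.1]
opening: 0.0614
grip_force: 81.6
```

```bash
python3 -m jog '[[[0.0004,0,0],[0,0.015,0]],[[0.0008,0,0],[0,0.03,0]],[[0.0008,0,0],[0,0.03,0]]]'
```

```text
t: 10.4
tool_pos: [0.556, -0.148, 0.0913]
tool_rot: [2.124, 2.287, -0.026]
contact_force: [-4.8, 1.4, -4.3]
opening: 0.0618
grip_force: 82.3
```

```bash
python3 -m jog '[[[0.0003,-0.0005,0],[0,0.015,0]],[[0.0006,-0.0008,0],[0,0.03,0]],[[0.0006,-0.0008,0],[0,0.03,0]]]'
```

```text
t: 10.7
tool_pos: [0.556, -0.1479, 0.0919]
tool_rot: [2.137, 2.301, 0.008]
contact_force: [-4.4, -0.9, -1.3]
opening: 0.0613
grip_force: 82.4
```

```bash
python3 -m jog '[[[0.0002,-0.0006,0],[0,0.01,0]],[[0.0002,-0.001,0],[0,0.015,0]],[[0.0002,-0.001,0],[0,0.015,0]]]'; python3 -c "
from h import *
o=ctrl.get_obs();print(o['contact_force'],o['wrist_torque'],R.from_rotvec(o['tool_rot']).as_matrix()[:,2])"
```

```text
t: 11.0
tool_pos: [0.5549, -0.1467, 0.0906]
tool_rot: [-2.129, -2.296, -0.025]
contact_force: [0.8, -0.6, -2.4]
opening: 0.0612
grip_force: 82.5
[ 0.8027 -0.5635 -2.4295] [-0.1387 -0.018   0.1122] [ 0.003   0.019  -0.9998]
```

```bash
python3 -m jog '[[[0.0015,0,0],[0,0,0]],[[0.003,0,0],[0,0,0]],[[0.0045,0,0],[0,0,0]],[[0.006,0,0],[0,0,0]]]'; python3 -m jog '[[[0.001,0,0],[0,0,0]],[[0.002,0,0],[0,0,0]],[[0.003,0,0],[0,0,0]],[[0.004,0,0],[0,0,0]]]'
```

```text
t: 11.4
tool_pos: [0.5538, -0.1402, 0.0904]
tool_rot: [-2.128, -2.295, -0.023]
contact_force: [0.2, -1.7, -1.3]
opening: 0.0613
grip_force: 82.7
t: 11.8
tool_pos: [0.5533, -0.1363, 0.0903]
tool_rot: [-2.128, -2.294, -0.023]
contact_force: [0.6, -2.0, -0.1]
opening: 0.0614
grip_force: 82.7
```

```bash
python3 -m jog '[[[0.002,0,0],[0,0,0]],[[0.004,0,0],[0,0,0]],[[0.006,0,0],[0,0,0]],[[0.008,0,0],[0,0,0]],[[0.01,0,0],[0,0,0]]]'; python3 -m jog '[[[0.002,0,0],[0,0,0]],[[0.004,0,0],[0,0,0]],[[0.006,0,0],[0,0,0]],[[0.008,0,0],[0,0,0]],[[0.01,0,0],[0,0,0]]]'
```

```text
t: 12.3
tool_pos: [0.5524, -0.126, 0.0903]
tool_rot: [-2.127, -2.293, -0.023]
contact_force: [-0.0, -2.5, -1.0]
opening: 0.0613
grip_force: 82.8
t: 12.8
tool_pos: [0.5516, -0.116, 0.0904]
tool_rot: [-2.127, -2.293, -0.024]
contact_force: [1.2, -2.2, -1.4]
opening: 0.0615
grip_force: 82.8
```

```bash
python3 -m jog '[[[0.003,0,0],[0,0,0]],[[0.006,0,0],[0,0,0]],[[0.009,0,0],[0,0,0]],[[0.012,0,0],[0,0,0]],[[0.016,0,0],[0,0,0]]]'; python3 -m jog '[[[0.004,0,0],[0,0,0]],[[0.008,0,0],[0,0,0]],[[0.012,0,0],[0,0,0]],[[0.018,0,0],[0,0,0]],[[0.024,0,0],[0,0,0]]]'
```

```text
t: 13.3
tool_pos: [0.5503, -0.0998, 0.0906]
tool_rot: [-2.127, -2.293, -0.024]
contact_force: [-0.4, -1.4, -2.2]
opening: 0.0615
grip_force: 82.8
t: 13.8
tool_pos: [0.5484, -0.0756, 0.091]
tool_rot: [-2.127, -2.293, -0.024]
contact_force: [0.8, -0.2, -3.2]
opening: 0.0611
grip_force: 82.5
```

```bash
python3 -m jog '[[[0.01,0,0],[0,0,0]],[[0.02,0,0],[0,0,0]],[[0.03,0,-0.005],[0,0,0]],[[0.04,0,-0.02],[0,0,0]],[[0.05,0,-0.04],[0,0,0]]]'
python3 -m jog '[[[0,0,0],[0,0,0]],[[0,0,0],[0,0,0]]]'
python3 - <<'E'
from h import *
d=optics.get_image("top")
c=np.array([ray(d,p,.022) for p in[(110.5,159),(235,168.5),(229.5,236.5),(104,226)]]);m=c.mean(0)
v=c[0]-c[1]+c[3]-c[2];a=np.arctan2(v[1],v[0]);print("tray",m,np.degrees(a))
ax=np.array([np.cos(a),np.sin(a),0]);g=m-ax*.035;print("cassette goal",g)
g[2]=.09
print(movet(g,a-np.pi/2,0.0),R.from_rotvec(ctrl.get_obs()["tool_rot"]).as_matrix()[:,0])
cv2.imwrite("pics/t5.png",d["image"])
s=optics.get_image("side")["image"];cv2.imwrite("pics/s5.png",cv2.resize(s[100:300,150:400],None,fx=3,fy=3,interpolation=cv2.INTER_CUBIC))
E
```

```text
t: 14.3
tool_pos: [0.5442, -0.0262, 0.1327]
tool_rot: [-2.126, -2.293, -0.022]
contact_force: [0.4, -0.2, -2.6]
opening: 0.0609
grip_force: 82.4
t: 14.5
tool_pos: [0.5457, -0.0272, 0.1336]
tool_rot: [-2.128, -2.296, -0.025]
contact_force: [-0.4, 0.8, -4.2]
opening: 0.0614
grip_force: 82.7
tray [0.5958 0.2887 0.022 ] 86.62766416307286
cassette goal [0.5937 0.2538 0.022 ]
(array([0.2757, 0.0697, 0.048 ]), array([ 0.001 , -0.0198,  0.1342]), 14.55) [-0.0753  0.997   0.0196]
```

View pics/s5.png

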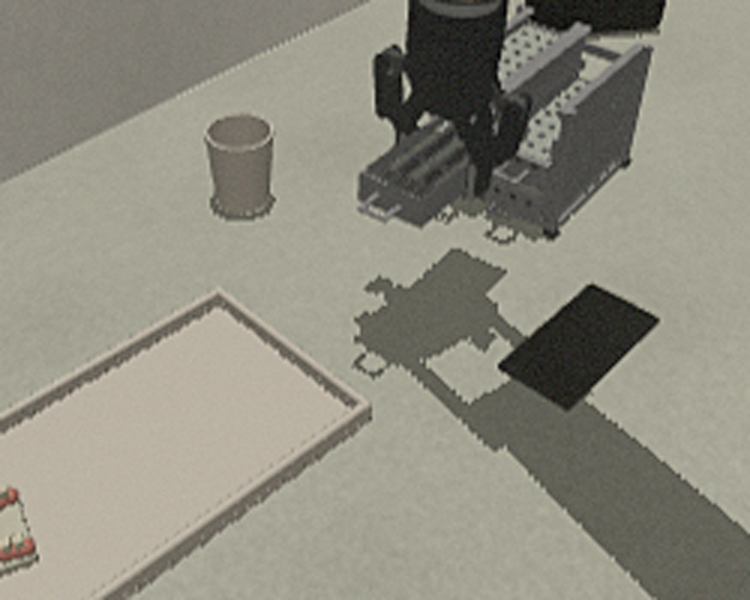

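The cassette is held clear of the rack, level, with its loop forward. I'll carry it over the near part of the tray, centre about 50 mm behind the tray's centre, and keep the loop well short of the jaw.

```bash
python3 -m jog '[[[0.02,0.005,0],[0,-0.004,0.02]],[[0.05,0.013,0],[0,-0.008,0.04]],[[0.085,0.022,0],[0,-0.012,0.07]],[[0.12,0.03,0],[0,-0.016,0.1]],[[0.155,0.04,0],[0,-0.02,0.134]]]'
python3 -m jog '[[[0.035,0,0],[0,0,0]],[[0.07,0,0],[0,0,0]],[[0.095,0,0],[0,0,0]],[[0.11,0,0],[0,0,0]],[[0.11,0,0],[0,0,0]]]'
python3 - <<'E'
from h import *
print(movet([.5933,.2458,.05],np.radians(86.6-90),0),ctrl.get_obs()["tool_pos"])
E
```

```text
t: 15.1
tool_pos: [0.5725, 0.131, 0.134]
tool_rot: [-2.288, -2.152, 0.002]
contact_force: [0.4, 0.2, -2.6]
opening: 0.0611
grip_force: 82.6
t: 15.6
tool_pos: [0.5792, 0.241, 0.1344]
tool_rot: [-2.284, -2.157, 0.001]
contact_force: [-1.3, 0.2, -2.9]
opening: 0.0612
grip_force: 82.6
(array([0.0056, 0.0139, 0.0843]), array([-0.001 ,  0.0003,  0.0021]), 15.6) [0.5792 0.241  0.1344]
```

```bash
python3 -m jog '[[[0.003,0.007,0.02],[0,0,0]],[[0.005,0.012,0.045],[0,0,0.002]],[[0.005,0.014,0.07],[0,0,0.002]],[[0.005,0.014,0.09],[0,0,0.002]],[[0.005,0.014,0.1],[0,0,0.002]]]'
python3 -m jog '[[[0,0,0.008],[0,0,0]],[[0,0,0.014],[0,0,0]],[[0,0,0.018],[0,0,0]],[[0,0,0.02],[0,0,0]],[[0,0,0.02],[0,0,0]]]'
python3 -c "
from h import *
o=ctrl.get_obs();print(o['tool_pos'],o['contact_force'],R.from_rotvec(o['tool_rot']).as_matrix()[:,2])"
```

```text
t: 16.1
tool_pos: [0.5924, 0.2422, 0.0323]
tool_rot: [-2.289, -2.15, 0.007]
contact_force: [-0.9, 0.6, -3.3]
opening: 0.0611
grip_force: 82.5
t: 16.6
tool_pos: [0.5943, 0.2443, 0.0159]
tool_rot: [2.287, 2.152, 0.002]
contact_force: [-0.6, -0.5, -4.0]
opening: 0.0612
grip_force: 82.5
[0.5943 0.2443 0.0159] [-0.6444 -0.499  -3.9889] [ 0.0013  0.0003 -1.    ]
```

```bash
python3 -m jog '[[[0,0,0.004],[0,0,0]],[[0,0,0.008],[0,0,0]],[[0,0,0.011],[0,0,0]],[[0,0,0.013],[0,0,0]],[[0,0,0.014],[0,0,0]]]'; python3 -m jog '[[[0,0,0.0005],[0,0,0]],[[0,0,0.001],[0,0,0]],[[0,0,0.0015],[0,0,0]],[[0,0,0.002],[0,0,0]],[[0,0,0.002],[0,0,0]]]'
```

```text
t: 17.1
tool_pos: [0.5938, 0.2442, 0.001]
tool_rot: [2.288, 2.153, -0.0]
contact_force: [-0.8, -0.6, -4.4]
opening: 0.0616
grip_force: 82.5
t: 17.6
tool_pos: [0.5941, 0.2443, -0.0002]
tool_rot: [2.288, 2.153, 0.001]
contact_force: [0.1, 0.5, -1.6]
opening: 0.0613
grip_force: 83.2
```

```bash
python3 -m jog '[[[0,0,0.0005],[0,0,0]],[[0,0,0.001],[0,0,0]],[[0,0,0.001],[0,0,0]]]'
```

```text
t: 17.9
tool_pos: [0.5942, 0.2443, -0.0002]
tool_rot: [2.288, 2.153, 0.0]
contact_force: [-3.3, -1.4, 5.1]
opening: 0.0613
grip_force: 86.9
```

```bash
python3 -m jog '[[[0,0,-0.0005],[0,0,0]],[[0,0,-0.0005],[0,0,0]],[[0,0,-0.0005],[0,0,0]]]' 0.6 20; python3 -m jog '[[[0,0,-0.0005],[0,0,0]],[[0,0,-0.001],[0,0,0]],[[0,0,-0.001],[0,0,0]],[[0,0,-0.001],[0,0,0]]]' 0.82; python3 -c "
from h import *
o=ctrl.get_obs();print(o['tool_pos'],o['contact_force'])"
```

```text
t: 18.2
tool_pos: [0.5942, 0.2443, -0.0003]
tool_rot: [2.288, 2.153, 0.001]
contact_force: [-4.4, -1.8, 6.2]
opening: 0.0614
grip_force: 86.8
t: 18.6
tool_pos: [0.5942, 0.2443, -0.0001]
tool_rot: [2.288, 2.152, 0.001]
contact_force: [0.3, 0.6, 0.3]
opening: 0.0703
grip_force: 0.0
[ 0.5942  0.2443 -0.0001] [0.2792 0.6365 0.3244]
```

```bash
python3 -m jog '[[[0,0,-0.005],[0,0,0]],[[0,0,-0.008],[0,0,0]],[[0,0,-0.008],[0,0,0]]]'; python3 -m jog '[[[0,0,0],[0,0,0]],[[0,0,0],[0,0,0]],[[0,0,0],[0,0,0]],[[0,0,0],[0,0,0]]]' 0.6 20; python3 -m jog '[[[0,0,0],[0,0,0]],[[0,0,0],[0,0,0]],[[0,0,0],[0,0,0]],[[0,0,0],[0,0,0]]]' 0.9;  python3 -m jog '[[[0,0,-0.03],[0,0,0]],[[0,0,-0.07],[0,0,0]],[[0,0,-0.11],[0,0,0]],[[-0.03,0,-0.15],[0,0,0]],[[-0.03,0,-0.15],[0,0,0]]]'
python3 - <<'E'
from h import *
o=ctrl.get_obs();d=optics.get_image("wrist");t=optics.get_image("top")
cv2.imwrite("pics/w6.png",np.hstack([cv2.convertScaleAbs(d["image"][40:384,80:450],alpha=1.3),cv2.resize(t["image"][140:255,90:245],(430,344))]))
print(o["t"],o["tool_pos"],o["contact_force"])
E
```

```text
t: 18.9
tool_pos: [0.5947, 0.2444, 0.009]
tool_rot: [2.287, 2.152, 0.003]
contact_force: [-0.0, -0.8, -0.2]
opening: 0.0699
grip_force: 0.0
t: 19.3
tool_pos: [0.5943, 0.2444, 0.0087]
tool_rot: [2.288, 2.153, 0.001]
contact_force: [-1.6, -0.7, 5.3]
opening: 0.0621
grip_force: 22.9
t: 19.7
tool_pos: [0.5938, 0.2441, 0.0076]
tool_rot: [2.288, 2.153, 0.0]
contact_force: [-0.2, -0.7, 0.4]
opening: 0.0768
grip_force: 0.0
t: 20.2
tool_pos: [0.5963, 0.2133, 0.1661]
tool_rot: [2.284, 2.145, 0.017]
contact_force: [-0.5, -0.4, 0.8]
opening: 0.0769
grip_force: 0.0
20.2 [0.5963 0.2133 0.1661] [-0.4587 -0.3553  0.8252]
```

View pics/w6.png

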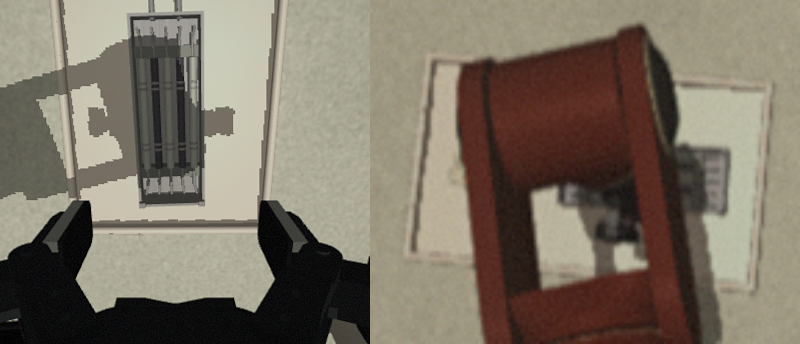

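The cassette lies flat and lengthwise in the tray, inside the walls, with the fingers well clear. I'll let the arm settle and then hand in.

```bash
python3 -m jog '[[[0,0,0],[0,0,0]],[[0,0,0],[0,0,0]],[[0,0,0],[0,0,0]],[[0,0,0],[0,0,0]],[[0,0,0],[0,0,0]]]'; python3 -c "
from station import job
print(job.finish_job())"
```

```text
t: 20.8
tool_pos: [0.5919, 0.2144, 0.1574]
tool_rot: [-2.288, -2.153, 0.0]
contact_force: [-1.1, -1.2, 1.0]
opening: 0.0773
grip_force: 0.0
the job is handed in; nothing more can be done
None
```

I drew the cassette to its stop and let it go, then drew it free level and set it flat and lengthwise in the white tray; the job is handed in at about 21 s, and no verdict was returned. The last few millimetres were a short drop, because the fingers met the tray floor first; I then gripped it once more on the floor and let go.

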